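Open the vent of the rinse-water dispenser

ROBOT

A 7-joint arm with a two-finger parallel gripper is mounted at the origin on the work surface. World frame = base frame: x ahead of the robot, y to its left, z up, the work surface at z = 0. Lengths are in m, angles in rad, forces in N, time in s.
With the tool pointing down it reaches from about 0.4 to 0.85 m from the base axis. Payload 10.4 kg.
Tool frame: the origin (TCP) lies on the centre line of the jaws, within the pads' length; the fingertips stand 11 mm ahead of it and the grasp point (between the pads) lies 8 mm behind it; z points along the fingers, y is the line along which they close (so a half turn about z gives the same grasp; the last joint's range is limited). The gripper opens to 87 mm and grips with 3 to 60 N. Pads are 19 mm wide; open, the fingers measure 117 mm over their backs; the gripper's body (75 mm by 190 mm) begins 51 mm behind the grasp point.
Start: joints at [-0.023, 0.332, -0.065, 1.46, 0.022, 1.35, -0.088], TCP at [0.625, 0, 0.234] pointing down, gripper open.
Joint ranges: [-2.6, 2.6], [-0.5, 2.12], [-1.47, 1.34], [0.16, 2.42], [-1.27, 4.41], [0.06, 2.06], [-2.6, 2.6]. Speed limits (rad/s): [2.22, 2.22, 2.79, 2.79, 3.14, 3.14, 3.14].

INTERFACE

Orientations are given as a unit quaternion [x, y, z, w].
In Python, from bench import r gives the robot as it stands.
- The arm moves only by the shell command python3 -m pendant 'ROWS' [OPENING] [FORCE]. ROWS is JSON, a list of rows, each a list of 4 numbers: the shift along the tool's x, y, z in m, then the turn about the tool's z in rad. A call has 1 to 8 rows; each row shifts and turns the commanded pose from where the row before left it, along the tool's axes as they then stand; what a row does not reach is not made up. A row lasts 1/12 s, in which the tool goes at most 41.7 mm and 7.16 degrees, less where a joint would pass 70% of its speed; a pose out of reach is approached as far as the arm can. A call with a gripper value outside its range is refused whole. OPENING is the opening, from 0 (shut) to 1 (fully open), set as the call begins (- or left out, the last holds). The fingers move at their own pace and stop on an object; FORCE is the grip in N (left out, the last holds). Time passes only in rows, so rows that do not move let the fingers close. It gives the time, the measured TCP pose, the force, the opening and the grip force at its end, in the units of the state.
- r.read_state(): the state, without advancing time (a new reading comes with each control period).
- r.camera(name): name is "scene" or "side" or "wrist"; returns a dict with "img" (420x560x3 uint8, red, green, blue), "camera_matrix" (3x3 intrinsics, pixels), "xyz" and "attitude" of the camera in the world. Camera axes: x right, y down, z forward; pixel columns grow to the right and rows downward; lengths in m; the calibration is good to about 2 mm. A picture is of the moment at which its call begins. There is no depth.
- r.close_job(): hands the job in; it is judged then, once.
Trained networks look in the newest picture that a camera, given by its name, has taken for a name from the list of things; names that differ only in an ending like _2 or _b are one class to them, and where a whole thing is asked for, a point or a joint stands for the part that bears it (a point fixed in the world has none). Each returns a list of dicts, best first, with "score" (0 to 1); they miss things now and then, are a little off and sometimes report something else, mostly with a low value. They report only what shows in the picture. A call takes as long as a camera call. They do not tell look-alikes from the thing itself.
- r.outline_of(thing, camera): "mask" (420x560 bool, what is visible of it) and "bbox" ([centre column, centre row, width, height] in pixels, round what is visible of it).
The state is a dict: "time": time; "joint_positions": joint angles; "joint_vel": joint speeds; "joint_torque": joint torques, N m; "ee_pos": TCP position; "eef_rot": TCP orientation; "ft_force": force on the tool from outside, world axes, zero at the start; "torque": the same for the moment, N m; "width": finger opening in m; "grip_force": force on a finger pad.
Only numpy, scipy, OpenCV 4.12 (cv2) and the standard library are available. Lean on these libraries where they do the work, as an engineer would, in place of code of your own. Each camera call takes 0.05 s, during which the arm holds its last target. There are 200 camera calls.

TASK

The art class wants its rinse water: open the vent on the sloping shoulder of the white dispenser. First flip the hinged tab over the vent all the way back, then unscrew the vent cap beneath it anticlockwise as far as it goes (just over half a turn; it is captive and stays on). Leave the tab standing open and do not push the mug, the paint jar or the brush about.

Things in the scene. Friction and masses are not known exactly. Their poses are not given: they have to be found in the camera images.
- dispenser: White plastic water dispenser on a wooden stand, fixed to the table, 150 mm deep (x), 170 mm wide (y), 209 mm high. Origin: centre of its underside. Its front (-x) is turned 28 to 81 degrees from the robot to the robot's right (-y), with a grey tap sticking out 28 mm at 78 mm height; above it, from 140 mm height, the shoulder slopes up at 30 degrees towards +x, to 209 mm at x = 45 mm, then a flat top.
- vent_neck: Fixed neck in the middle of the sloping shoulder. Origin: on the slope's surface on the cap's axis, 172 mm above the table. z: the cap's axis, square to the slope, leaning 30 degrees from vertical to the dispenser's front; x up the slope; y level, along the tab's hinge. Flange of radius 26 mm up to z = 4 mm, then neck of radius 14 mm. The slope runs from x = -63 to 75 mm, y = -85 to 85 mm.
- tab_hinge (a point): Middle of the tab's hinge line, which runs along y; at x = 47 mm, z = 36 mm in vent_neck's frame, axes as vent_neck's. The hinge post under it is 10 mm thick (x) and 20 mm wide (y).
- flip_tab (a joint): Angle of the grey flip-top tab: 0 = shut over the cap, parallel to the slope (starts up to 0.2 rad ajar); grows as its free end (lowest on the slope, on the tap's side) is lifted up and over to the back; stop at 2.5 rad. In vent_neck's frame the tab points from the hinge along (-cos q, 0, sin q). Hinge friction about 0.04 N m: it stays where it is left.
- tab_tongue (a point): Middle of the tongue at the tab's free end, 90 mm from the hinge line, 5 mm above it when shut; axes turn with the tab: y along the hinge, z out of its upper side. Tongue 24 mm wide (y), 6 mm thick, 71 to 103 mm from the hinge, about 38 mm above the slope. The rest of the tab: a plate 54 mm wide, top 8 mm above the hinge line, with 12 mm skirts at sides and front, hiding the cap.
- vent_cap (a joint): Angle of the round grey screw cap under the tab, starting at 0 to 0.5 rad; grows as it is unscrewed anticlockwise (looking down on it: positive about vent_neck's z); stop at 3.5 rad, fully unscrewed. Friction about 0.06 N m, stays where it is left. It rises 1.9 mm per radian.
- cap_top (a point): Centre of the cap's top face, on its axis. The cap is a ribbed cylinder, 36 mm across to hold and 22 mm high, with a low rib across its top; at joint value 0 it spans z = 16 to 38 mm in vent_neck's frame. The point's z is the cap's axis; x and y turn with the cap.
- mug: Loose white mug, 76 mm across, 90 mm high, beside the dispenser; leave alone. Origin: centre of its underside.
- paint_jar: Loose glass jar with a lid, 60 mm across, 85 mm high, on the other side; leave alone. Origin: centre of its underside.
- brush: Loose brush, 200 mm long, lying behind the dispenser; leave alone. Origin near its middle.
Mind the look-alikes: they are no part of the job. Of the things shaped like the dispenser, the white one is meant.

How it is judged:
On the way, in this order (a step that is already met when the one before it is completed fails the run):
1. the tab is flipped back, beyond 1.9 rad (value of joint flip_tab above 1.9 rad), for 0.2 s.
2. the cap is unscrewed, beyond 3.1 rad, with the tab still back (value of joint vent_cap above 3.1 rad and value of joint flip_tab above 1.9 rad), for 0.2 s.
At the end, for the whole second after the job is handed in: The tab stands flipped back beyond 1.9 rad (stop at 2.5), the cap is unscrewed beyond 3.1 rad (stop at 3.5), both at rest; mug, paint jar and brush were not moved by more than 30 mm (all of step 2 and velocity of joint vent_cap between -0.1 and 0.1 rad/s and velocity of joint flip_tab between -0.1 and 0.1 rad/s); the robot touches nothing.
It fails at once if the mug is pushed or knocked away (distance of mug from where it was at the start of the episode above 0.03 m).
It fails at once if the paint jar is pushed or knocked away (distance of paint_jar from where it was at the start of the episode above 0.03 m).
It fails at once if the brush is pushed or knocked away (distance of brush from where it was at the start of the episode above 0.03 m).
It also fails if it takes over 64 s, if anything falls off the work surface, if the arm or the gripper's body presses on something with over 40 N, if the wrist force passes 120 N, or if a joint passes its speed limit or range.

## Working session

There is one attempt and no reset: what is moved stays moved. The work goes in short steps, Python scripts to look and compute and a shell command to move; the robot and the scene stay as the last step left them, time stands still between calls to the robot, and variables do not carry over. Pictures are saved under pics/ and viewed, at most 10 in all, crops included, and the job is handed in when it is done.

```bash
ls; mkdir -p pics; python3 - <<'E'
from bench import r
import cv2,numpy as np
ims=[]
for c in ["scene","side"]:
    d=r.camera(c); im=cv2.cvtColor(d["img"],cv2.COLOR_RGB2BGR)
    print(c,d["camera_matrix"].tolist(),d["xyz"],d["attitude"])
    for t in ["dispenser","vent_neck","flip_tab","tab_tongue","mug","paint_jar","brush","vent_cap"]:
        for o in r.outline_of(t,c): print(t,round(o["score"],2),np.round(o["bbox"]).tolist())
    cv2.imwrite(f"pics/{c}0.png",im)
print(r.read_state())
E
```

```text
pics
scene [[507.8524095697571, 0.0, 285.48246497598865], [0.0, 507.8524095697571, 216.257694704349], [0.0, 0.0, 1.0]] [ 0.40408144 -0.29520977  1.36345216] [ 0.95871527 -0.24196116  0.03675779 -0.14480569]
dispenser 0.78 [389.0, 290.0, 105.0, 94.0]
dispenser 0.69 [272.0, 285.0, 91.0, 97.0]
vent_neck 0.89 [264.0, 294.0, 30.0, 45.0]
vent_neck 0.56 [391.0, 300.0, 38.0, 47.0]
flip_tab 0.93 [390.0, 303.0, 37.0, 43.0]
flip_tab 0.81 [264.0, 298.0, 34.0, 42.0]
tab_tongue 0.88 [265.0, 298.0, 32.0, 40.0]
tab_tongue 0.87 [388.0, 302.0, 30.0, 43.0]
mug 0.94 [328.0, 224.0, 31.0, 41.0]
paint_jar 0.78 [196.0, 156.0, 23.0, 30.0]
side [[457.9771812604325, 0.0, 283.186174781087], [0.0, 457.9771812604325, 208.2228243759783], [0.0, 0.0, 1.0]] [0.82445065 0.27765229 1.16899253] [ 0.39583203  0.90279088 -0.15431415 -0.06687879]
dispenser 0.83 [321.0, 250.0, 86.0, 91.0]
dispenser 0.74 [286.0, 164.0, 46.0, 74.0]
dispenser 0.56 [156.0, 186.0, 105.0, 92.0]
vent_neck 0.97 [152.0, 160.0, 37.0, 43.0]
vent_neck 0.61 [326.0, 228.0, 28.0, 54.0]
flip_tab 0.62 [325.0, 222.0, 24.0, 38.0]
flip_tab 0.56 [152.0, 153.0, 
[... 394 characters left out ...]
33218182, -0.06471157,  1.46010974,  0.02163499,
        1.34987223, -0.08852014]), 'joint_vel': array([-1.66016833e-03, -8.07520377e-05, -6.25859868e-04,  3.18682647e-04,
       -3.82506665e-04,  9.07384156e-04, -3.86162684e-04]), 'joint_torque': array([-6.78060333e-04, -6.23034739e+01,  2.41667905e-02, -3.90127552e+01,
       -6.09850790e-02,  3.15030583e-02,  3.17479964e-05]), 'ee_pos': array([6.25027027e-01, 2.79855133e-05, 2.33582274e-01]), 'eef_rot': array([7.07098230e-01, 7.07115330e-01, 4.12086519e-05, 4.75129691e-05]), 'ft_force': array([ 0.05815634,  0.47464629, -0.36572112]), 'torque': array([ 0.08033483,  0.02692551, -0.00224387]), 'grip_force': 0.0, 'width': 0.08740677436082028}
```

View pics/scene0.png

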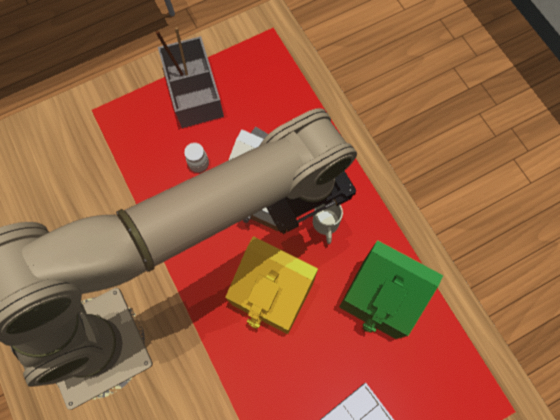

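View pics/side0.png

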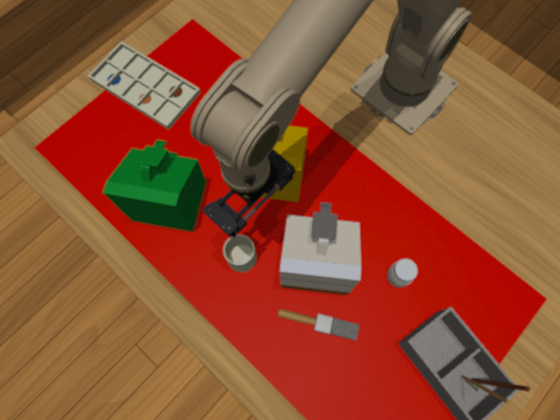

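Scene view shows only the yellow (264,294) and green (390,300) look-alikes. In the side view the white dispenser is at (321,250), with its tab at (325,222), the mug at (241,256), the jar at (403,272) and the brush at (318,324). I'll fit the dispenser's pose to its silhouette in the side view.

```bash
cat > h.py <<'E'
import cv2,numpy as np
from scipy.spatial.transform import Rotation as R
from scipy.optimize import minimize
def proj(d,P):
    M=R.from_quat(d["attitude"]).as_matrix(); c=(np.asarray(P)-d["xyz"])@M; p=c@d["camera_matrix"].T
    return p[:,:2]/p[:,2:]
def ray(d,uv,z):
    M=R.from_quat(d["attitude"]).as_matrix(); v=M@np.linalg.inv(d["camera_matrix"])@[*uv,1]
    return d["xyz"]+v*(z-d["xyz"][2])/v[2]
prof=[(-.075,0),(-.075,.14),(.045,.209),(.075,.209),(.075,0)]
BODY=np.array([(x,y,z) for y in(-.085,.085) for x,z in prof])
def place(p,Q): return np.asarray(Q)@R.from_euler('z',p[2]).as_matrix().T+[p[0],p[1],0]
def neck(Q): # neck frame -> dispenser frame
    M=np.array([[np.cos(np.pi/6),0,-.5],[0,1,0],[.5,0,np.cos(np.pi/6)]]); return np.asarray(Q)@M.T+[-.0196,0,.172]
def tab(q,Q): # (distance from hinge, y, height over hinge line)
    Q=np.atleast_2d(Q); c,s=np.cos(q),np.sin(q)
    return neck(np.c_[.047-Q[:,0]*c+Q[:,2]*s,Q[:,1],.036+Q[:,0]*s+Q[:,2]*c])
TONG=np.array([(a,y,z) for a in(.071,.103) for y in(-.012,.012) for z in(.002,.008)])
PLATE=np.array([(a,y,z) for a in(0,.071) for y in(-.027,.027) for z in(-.004,.008)])
def sil(d,sets):
    m=np.zeros((420*4,560*4),np.uint8)
    for S in sets:
        h=cv2.convexHull((proj(d,S)*4+2).astype(np.float32)); cv2.fillConvexPoly(m,h.astype(np.int32),255)
    return cv2.resize(m,(560,420),interpolation=cv2.INTER_AREA)/255.
E
python3 - <<'E'
from h import *
from bench import r
d=r.camera("side"); img=cv2.cvtColor(d["img"],cv2.COLOR_RGB2BGR)
def near(t,uv):
    o=r.outline_of(t,"side"); o=[x for x in o if np.hypot(x["bbox"][0]-uv[0],x["bbox"][1]-uv[1])<20]; return o[0]
m=near("dispenser",(321,250))["mask"]; mt=near("flip_tab",(325,222))["mask"]
M=(m|mt).astype(float)
p0=ray(d,(321,250),.15); print("rough",p0)
def f(v):
    p=v[:3]; s=sil(d,[place(p,BODY),place(p,tab(v[3],TONG)),place(p,tab(v[3],PLATE))]); return 1-np.minimum(s,M).sum()/np.maximum(s,M).sum()
best=min((minimize(f,[p0[0],p0[1],np.radians(a),.1],method="Nelder-Mead",options=dict(initial_simplex=np.array([p0[0],p0[1],np.radians(a),.1])+np.vstack([np.zeros(4),np.diag([.02,.02,.15,.1])]),maxiter=250)) for a in(40,60,75)),key=lambda s:s.fun)
v=best.x; print(best.fun,v,np.degrees(v[2])); np.save("pose.npy",v)
for t,uv,z in(("mug",(241,256),.05),("paint_jar",(400,275),.05)):
    print(t,ray(d,near(t,uv)["bbox"][:2],z))
k=4; big=cv2.resize(img[170:320,220:410],None,fx=k,fy=k,interpolation=cv2.INTER_CUBIC)
def dr(S,c):
    h=cv2.convexHull(proj(d,S).astype(np.float32))[:,0]; cv2.polylines(big,[((h-[220,170]+.5)*k).astype(np.int32)],True,c,1)
p=v[:3]
dr(place(p,BODY),(255,0,0)); dr(place(p,BODY[[1,2,7,6]]),(0,200,0)); dr(place(p,tab(v[3],TONG)),(0,0,255)); dr(place(p,tab(v[3],PLATE)),(255,0,255))
cv2.imwrite("pics/fit.png",big)
E
```

```text
Traceback (most recent call last):
IndexError: list index out of range
```

```bash
cat > fit.py <<'E'
from h import *
from bench import r
def near(t,uv,R=20,n=5):
    for _ in range(n):
        d=r.camera("side")
        o=[x for x in r.outline_of(t,"side") if np.hypot(x["bbox"][0]-uv[0],x["bbox"][1]-uv[1])<R]
        if o: return o[0]
    print("missed",t)
d=r.camera("side"); img=cv2.cvtColor(d["img"],cv2.COLOR_RGB2BGR)
m=near("dispenser",(321,250),30)["mask"]; mt=near("flip_tab",(325,222))
M=(m|mt["mask"] if mt else m).astype(float)
p0=ray(d,(321,250),.15); print("rough",p0)
def f(v):
    p=v[:3]; s=sil(d,[place(p,BODY),place(p,tab(v[3],TONG)),place(p,tab(v[3],PLATE))]); return 1-np.minimum(s,M).sum()/np.maximum(s,M).sum()
best=min((minimize(f,[p0[0],p0[1],np.radians(a),.1],method="Nelder-Mead",options=dict(initial_simplex=np.array([p0[0],p0[1],np.radians(a),.1])+np.vstack([np.zeros(4),np.diag([.02,.02,.15,.1])]),maxiter=250)) for a in(40,60,75)),key=lambda s:s.fun)
v=best.x; print(best.fun,v,np.degrees(v[2])); np.save("pose.npy",v)
for t,uv,z in(("mug",(241,256),.05),("paint_jar",(400,275),.05)):
    o=near(t,uv)
    if o: print(t,ray(d,o["bbox"][:2],z))
k=4; big=cv2.resize(img[170:320,220:410],None,fx=k,fy=k,interpolation=cv2.INTER_CUBIC)
def dr(S,c):
    h=cv2.convexHull(proj(d,S).astype(np.float32))[:,0]; cv2.polylines(big,[((h-[220,170]+.5)*k).astype(np.int32)],True,c,1)
p=v[:3]
dr(place(p,BODY),(255,0,0)); dr(place(p,BODY[[1,2,7,6]]),(0,200,0)); dr(place(p,tab(v[3],TONG)),(0,0,255)); dr(place(p,tab(v[3],PLATE)),(255,0,255))
cv2.imwrite("pics/fit.png",big)
E
python3 fit.py
```

```text
rough [0.57795513 0.16602597 0.15      ]
0.017984237958020177 [0.57554468 0.16280524 0.63112487 0.17414701] 36.16079115995932
mug [0.69726425 0.01404821 0.05      ]
paint_jar [0.46971478 0.34041247 0.05      ]
```

View pics/fit.png

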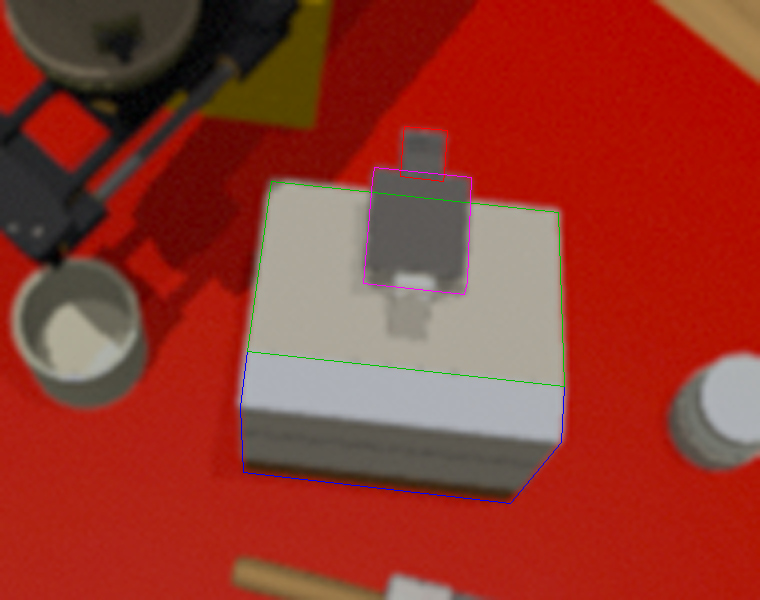

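The overlay fits to about a pixel (dispenser 18 mm/1.8 % mask error, yaw 36°, tab 0.17 rad ajar, tongue at crop (424,152)). The mug and jar are clear of it. I'll turn the tool so it closes along the hinge and compute the waypoints.

```bash
cat >> h.py <<'E'
def rel(s,targets):
    """tool-axis shifts from pose s through world targets"""
    M=R.from_quat(s["eef_rot"]).as_matrix(); c=np.array(s["ee_pos"])
    for t in targets:
        t=np.ravel(t); print(np.round(t,4),"shift mm",np.round(M.T@(t-c)*1000,1)); c=t
E
python3 -m pendant '[[0,0,-0.01,0.117],[0,0,-0.01,0.117],[0,0,-0.01,0.117],[0,0,-0.01,0.117],[0,0,-0.01,0.117],[0,0,-0.01,0.117],[0,0,-0.01,0.117],[0,0,-0.01,0.12]]' 1
python3 - <<'E'
from h import *
from bench import r
v=np.load("pose.npy"); s=r.read_state(); p=v[:3]
M=R.from_quat(s["eef_rot"]).as_matrix(); print("tool y dir",np.degrees(np.arctan2(M[1,1],M[0,1])),"want",np.degrees(v[2])-90, s["joint_positions"])
T=lambda q: place(p,tab(q,[.095,0,.005]))[0]
rel(s,[T(v[3])+[0,0,.06],T(v[3])])
E
```

```text
time: 2.17
ee_pos: [0.625, 0.0001, 0.3141]
eef_rot: [0.951, 0.308, 0.0, -0.0]
ft_force: [-0.8, 0.2, -0.6]
width: 0.0873
grip_force: 0.0
tool y dir -54.12640732896132 want -53.83920884004068 [-0.11992909  0.30269672  0.06115719  1.33369017 -0.01832028  1.50561348
 -1.00503891]
[0.5046 0.111  0.2588] shift mm [ -32.6 -160.4   55.2]
[0.5046 0.111  0.1988] shift mm [-0. -0. 60.]
```

```bash
python3 -m pendant '[[-0.006,-0.032,0.005,0],[-0.006,-0.032,0.01,0],[-0.006,-0.032,0.01,0],[-0.007,-0.032,0.01,0],[-0.0075,-0.032,0.01,0],[0,0,0.01,0],[0,0,0,0]]' 0.6 20
python3 - <<'E'
from h import *
from bench import r
v=np.load("pose.npy"); s=r.read_state(); p=v[:3]
T=lambda q,a=.095: place(p,tab(q,[a,0,.005]))[0]
rel(s,[T(v[3])])
ims=[]
for c in ("wrist","side"):
    d=r.camera(c); im=cv2.cvtColor(d["img"],cv2.COLOR_RGB2BGR)
    for S,col in((TONG,(0,0,255)),(PLATE,(255,0,255))):
        h=cv2.convexHull(proj(d,place(p,tab(v[3],S))).astype(np.float32)).astype(np.int32); cv2.polylines(im,[h],True,col,1)
    ims.append(im)
a,b=ims; cv2.imwrite("pics/near.png",np.hstack([cv2.resize(a,(440,330)),cv2.resize(b[140:290,220:382],(356,330))]))
E
```

```text
time: 2.75
ee_pos: [0.5026, 0.1111, 0.2572]
eef_rot: [0.95, 0.312, -0.001, -0.0]
ft_force: [0.3, -0.1, -0.3]
width: 0.0541
grip_force: 0.0
[0.5046 0.111  0.1988] shift mm [ 1.6  1.3 58.4]
```

View pics/near.png

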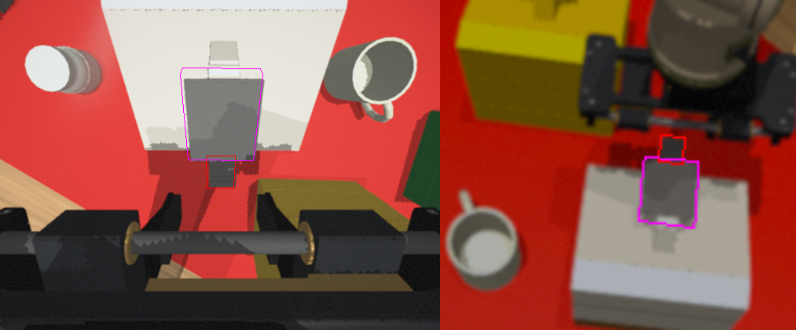

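The wrist view shows the tongue at (222,175), centred between the fingers, and the predicted outline lies on it. Descending and gripping.

```bash
python3 -m pendant '[[0.0015,0.001,0.02,0],[0,0,0.02,0],[0,0,0.018,0],[0,0,0,0]]' 0.6 20
python3 -m pendant '[[0,0,0,0],[0,0,0,0],[0,0,0,0],[0,0,0,0],[0,0,0,0]]' 0 20
python3 - <<'E'
from h import *
from bench import r
v=np.load("pose.npy"); s=r.read_state(); p=v[:3]
T=lambda q,a=.095: place(p,tab(q,[a,0,.005]))[0]
print(s["ee_pos"],T(v[3]))
# follow the held radius
H=place(p,tab(0,[0,0,0]))[0]; e=s["ee_pos"]-H; ux=np.array([np.cos(v[2]),np.sin(v[2])]); a0=np.arctan2(e[2],-(e[:2]@ux)); rr=np.hypot(e[2],e[:2]@ux)
print("radius",rr,"q of line",a0+np.pi/6, "nominal",np.hypot(.095,.005), v[3]+np.arctan2(.005,.095))
rel(s,[H+np.r_[-rr*np.cos(a)*ux,rr*np.sin(a)] for a in a0+np.linspace(0,2.5-v[3],15)])
E
```

```text
time: 3.18
ee_pos: [0.5055, 0.1085, 0.1978]
eef_rot: [0.951, 0.31, -0.002, 0.0]
ft_force: [-1.0, 0.3, -0.6]
width: 0.0523
grip_force: 0.0
time: 3.6
ee_pos: [0.5065, 0.1101, 0.2014]
eef_rot: [0.951, 0.311, 0.001, 0.0]
ft_force: [-0.6, 0.9, -0.4]
width: 0.0269
grip_force: 0.0
[0.50653319 0.11006959 0.20143132] [0.50460402 0.11095905 0.19884836]
radius 0.09341351798613123 q of line 0.24993949055428039 nominal 0.09513148795220225 0.22673007085124192
[0.5054 0.1116 0.2014] shift mm [ 0.  -1.9 -0. ]
[0.5031 0.1098 0.2167] shift mm [ -2.9   0.  -15.2]
[0.5028 0.1096 0.2321] shift mm [ -0.4   0.  -15.5]
[0.5045 0.1109 0.2475] shift mm [  2.2   0.  -15.3]
[0.5083 0.1137 0.2623] shift mm [  4.7   0.  -14.8]
[0.514  0.1178 0.2761] shift mm [  7.1   0.  -13.8]
[0.5215 0.1233 0.2885] shift mm [  9.3   0.  -12.4]
[0.5305 0.1299 0.2992] shift mm [ 11.2   0.  -10.7]
[0.5409 0.1375 0.308 ] shift mm [12.8  0.  -8.7]
[0.5522 0.1458 0.3145] shift mm [14.1  0.  -6.5]
[0.5643 0.1546 0.3185] shift mm [15.   0.  -4.1]
[0.5768 0.1637 0.3201] shift mm [15.4  0.  -1.5]
[0.5893 0.1728 0.3191] shift mm [15.5  0.   1. ]
[0.6014 0.1817 0.3155] shift mm [15.1  0.   3.6]
[0.613  0.1902 0.3095] shift mm [14.3  0.   6. ]
```

```bash
python3 -m pendant '[[0,0,0,0],[0,0,0,0],[0,0,0,0]]' 0 20
python3 -m pendant '[[-0.003,0,-0.015,0],[0,0,-0.0155,0],[0.002,0,-0.0155,0],[0.0045,0,-0.015,0],[0.007,0,-0.014,0],[0.0095,0,-0.0125,0],[0,0,0,0]]'
python3 - <<'E'
from h import *
from bench import r
v=np.load("pose.npy"); s=r.read_state(); p=v[:3]
H=place(p,tab(0,[0,0,0]))[0]; e=s["ee_pos"]-H; ux=np.array([np.cos(v[2]),np.sin(v[2])]); a0=np.arctan2(e[2],-(e[:2]@ux)); rr=np.hypot(e[2],e[:2]@ux)
print("radius",rr,"q",a0+np.pi/6-.05,s["width"],s["ft_force"],s["grip_force"])
d=r.camera("side");cv2.imwrite("pics/lift.png",cv2.cvtColor(d["img"][120:320,200:420],cv2.COLOR_RGB2BGR))
E
```

```text
time: 3.85
ee_pos: [0.5064, 0.1102, 0.201]
eef_rot: [0.95, 0.311, 0.001, -0.0]
ft_force: [0.7, 0.7, 1.5]
width: 0.0233
grip_force: 20.0
time: 4.43
ee_pos: [0.5228, 0.122, 0.2901]
eef_rot: [0.95, 0.311, 0.0, 0.0]
ft_force: [-7.9, -3.5, 7.6]
width: 0.0232
grip_force: 20.0
radius 0.09431495388700772 q 1.2114879987826106 0.023180766429803757 [-7.87139437 -3.54146584  7.56447863] 20.003997087478638
```

View pics/lift.png

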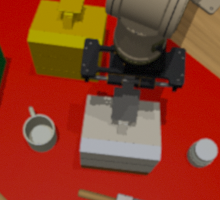

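The tongue is held (23 mm, 20 N) and the tab is rising, about 1.2 rad. Continuing the arc.

```bash

python3 -m pendant '[[0.011,0,-0.0105,0],[0.0125,0,-0.0085,0],[0.014,0,-0.0065,0],[0.015,0,-0.004,0],[0.0155,0,-0.0015,0],[0.0155,0,0.001,0],[0.015,0,0.0035,0],[0.0125,0,0.0055,0]]'
python3 - <<'E'
from h import *
from bench import r
v=np.load("pose.npy"); s=r.read_state(); p=v[:3]
H=place(p,tab(0,[0,0,0]))[0]; e=s["ee_pos"]-H; ux=np.array([np.cos(v[2]),np.sin(v[2])]); a0=np.arctan2(e[2],-(e[:2]@ux)); rr=np.hypot(e[2],e[:2]@ux)
print("radius",rr,"q",a0+np.pi/6-.05,s["width"],s["ft_force"],s["grip_force"])
E
```

```text
time: 5.15
ee_pos: [0.613, 0.1882, 0.3103]
eef_rot: [0.95, 0.311, 0.002, -0.0]
ft_force: [0.3, 0.2, 7.5]
width: 0.0238
grip_force: 20.0
radius 0.0936475535596883 q 2.511340661067102 0.02384265853383182 [0.27624026 0.17562919 7.51026213] 20.000538867898285
```

The tab is at about 2.5 rad. Releasing, rising, then moving over the cap.

```bash

python3 -m pendant '[[0,0,0,0],[0,0,0,0],[0,0,0,0],[0,0,0,0],[0,0,-0.02,0],[0,0,-0.03,0],[-0.035,0,-0.01,0],[-0.035,0,0,0]]' 0.6
python3 -m pendant '[[-0.035,0,0,0],[-0.03,0,0,0],[-0.02,0,0.02,0],[0,0,0.03,0],[0,0,0,0]]' 0.6
cat > cap.py <<'E'
from h import *
from bench import r
import sys
v=np.load("pose.npy"); p=v[:3]
def capT(fwd,z): return place(p,[-.0196-fwd/1000,0,z/1000])
def loc():
    s=r.read_state(); M=R.from_quat(s["eef_rot"]).as_matrix()
    e=R.from_euler('z',-v[2]).apply(s["ee_pos"]-[p[0],p[1],0])
    th=np.degrees(np.arctan2(M[1,0],M[0,0])-v[2])
    print("fwd %.1f y %.1f z %.1f mm, yaw off %.1f deg, w %.1f"%(-(e[0]+.0196)*1e3,e[1]*1e3,e[2]*1e3,th,s["width"]*1e3),"F",np.round(s["ft_force"],1),"grip",round(s["grip_force"],1),"t",round(s["time"],2))
    return s
def pic(name,a):
    ims=[]
    for c in ("wrist","side"):
        d=r.camera(c); im=cv2.cvtColor(d["img"],cv2.COLOR_RGB2BGR)
        q=np.linspace(0,6.28,40); C=neck(np.c_[.018*np.cos(q),.018*np.sin(q),np.full(40,.038+.0019*a)])
        cv2.polylines(im,[proj(d,place(p,C)).astype(np.int32)],True,(0,0,255),1)
        cv2.polylines(im,[cv2.convexHull(proj(d,place(p,tab(2.5,PLATE))).astype(np.float32)).astype(np.int32)],True,(255,0,255),1)
        ims.append(im)
    a,b=ims; cv2.imwrite(name,np.hstack([cv2.resize(a,(440,330)),cv2.resize(b[140:290,220:382],(356,330))]))
E
python3 - <<'E'
from cap import *
s=loc(); rel(s,[capT(19,260),capT(19,205)]); pic("pics/cap.png",.2)
E
```

```text
time: 5.82
ee_pos: [0.5556, 0.1465, 0.3712]
eef_rot: [0.95, 0.311, 0.002, -0.0]
ft_force: [0.7, -0.3, 0.6]
width: 0.0521
grip_force: 0.0
time: 6.23
ee_pos: [0.4841, 0.0943, 0.3152]
eef_rot: [0.951, 0.31, -0.003, -0.0]
ft_force: [0.5, -0.4, -1.1]
width: 0.0521
grip_force: 0.0
fwd 94.6 y -1.4 z 315.2 mm, yaw off -0.0 deg, w 52.1 F [ 0.5 -0.4 -1.1] grip 0.0 t 6.23
[0.5444 0.14   0.26  ] shift mm [75.9 -1.4 54.9]
[0.5444 0.14   0.205 ] shift mm [ 0.3  0.1 55. ]
```

View pics/cap.png

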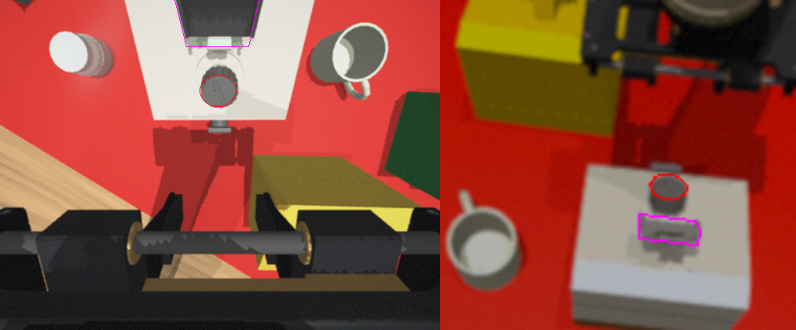

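The cap at (218,90) and the standing tab match the prediction. Going down on the cap with the tool turned 14° clockwise.

```bash

python3 -m pendant '[[0.025,0,0.02,0],[0.025,0,0.02,0],[0.022,-0.001,0.015,0],[0,0,0.02,0.12],[0,0,0.02,0.12],[0,0,0.014,0],[0,0,0,0],[0,0,0,0]]' 0.6 30
python3 -c "
from cap import *
s=loc(); rel(s,[capT(20,206)])"
```

```text
time: 7.0
ee_pos: [0.5449, 0.1398, 0.211]
eef_rot: [0.981, 0.195, 0.0, -0.0]
ft_force: [0.8, -0.4, 0.1]
width: 0.052
grip_force: 0.0
fwd 18.8 y -0.5 z 211.0 mm, yaw off -13.6 deg, w 52.0 F [ 0.8 -0.4  0.1] grip 0.0 t 7.0
[0.5436 0.1394 0.206 ] shift mm [-1.3 -0.2  5. ]
```

```bash

python3 -m pendant '[[-0.001,0,0.006,0],[0,0,0,0]]' 0.6 30
python3 -m pendant '[[0,0,0,0],[0,0,0,0],[0,0,0,0],[0,0,0,0]]' 0 30
python3 -c "
from cap import *
loc()"
python3 -m pendant '[[0,0,0,-0.12],[0,0,0,-0.12],[0,0,0,-0.12],[0,0,0,-0.12],[0,0,0,0]]' 
python3 -c "
from cap import *
loc()"
```

```text
time: 7.17
ee_pos: [0.5437, 0.139, 0.2048]
eef_rot: [0.981, 0.195, 0.001, -0.0]
ft_force: [0.0, -0.7, -0.2]
width: 0.0522
grip_force: 0.0
time: 7.5
ee_pos: [0.5436, 0.1386, 0.2045]
eef_rot: [0.981, 0.195, 0.0, 0.0]
ft_force: [-0.6, -1.1, 1.1]
width: 0.0355
grip_force: 29.6
fwd 20.5 y -0.7 z 204.5 mm, yaw off -13.7 deg, w 35.5 F [-0.6 -1.1  1.1] grip 29.6 t 7.5
time: 7.92
ee_pos: [0.5447, 0.1366, 0.2053]
eef_rot: [0.905, 0.425, 0.001, 0.002]
ft_force: [0.7, -6.0, 4.6]
width: 0.0354
grip_force: 31.0
fwd 20.8 y -3.0 z 205.3 mm, yaw off 14.1 deg, w 35.4 F [ 0.7 -6.   4.6] grip 31.0 t 7.92
```

```bash

python3 -m pendant '[[0,0,0,0],[0,0,0,0],[0,0,-0.001,0.12],[0,0,0,0.12],[0,0,0,0.12],[0,0,0,0.12],[0,0,0,0]]' 0.55 30
python3 -m pendant '[[0,0,0,0],[0,0,0,0],[0,0,0,0],[0,0,0,-0.12],[0,0,0,-0.12],[0,0,0,-0.12],[0,0,0,-0.12],[0,0,0,0]]' 0 30
python3 -m pendant '[[0,0,0,0],[0,0,0,0],[0,0,-0.001,0.12],[0,0,0,0.12],[0,0,0,0.12],[0,0,0,0.12],[0,0,0,0]]' 0.55 30
python3 -c "
from cap import *
loc()
pic('pics/c2.png',1)"
```

```text
time: 8.5
ee_pos: [0.543, 0.1394, 0.2048]
eef_rot: [0.981, 0.192, -0.0, -0.0]
ft_force: [-0.2, 0.2, -0.4]
width: 0.0477
grip_force: 0.0
time: 9.17
ee_pos: [0.5445, 0.1364, 0.2059]
eef_rot: [0.905, 0.425, 0.001, 0.002]
ft_force: [0.4, -5.8, 4.5]
width: 0.0351
grip_force: 31.0
time: 9.75
ee_pos: [0.543, 0.1395, 0.2058]
eef_rot: [0.981, 0.193, -0.0, -0.0]
ft_force: [-0.2, 0.4, 0.0]
width: 0.0478
grip_force: 0.0
fwd 20.4 y 0.4 z 205.8 mm, yaw off -14.0 deg, w 47.8 F [-0.2  0.4  0. ] grip 0.0 t 9.75
```

View pics/c2.png

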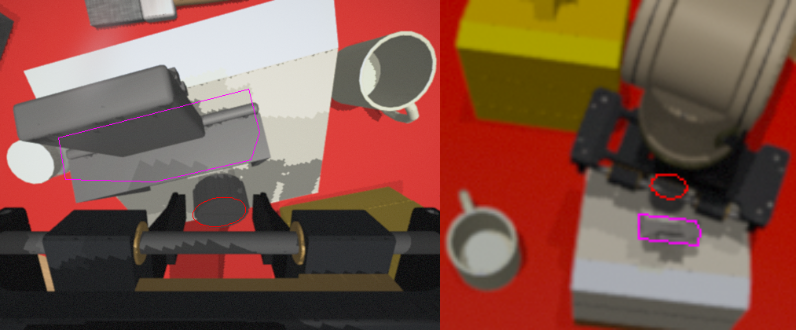

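The wrist view shows the cap at (220,200) between the fingers. The tab looks different from the outline, so I'll check its angle with a wire overlay.

```bash
python3 - <<'E'
from cap import *
d=r.camera("wrist"); im=cv2.resize(cv2.cvtColor(d["img"],cv2.COLOR_RGB2BGR),None,fx=1.4,fy=1.4)
print("cam in disp frame fwd/y/z",R.from_euler('z',-v[2]).apply(d["xyz"]-[p[0],p[1],0])+[.0196,0,0])
for q,c in((2.0,(255,0,0)),(2.5,(255,0,255))):
    for S in(TONG,PLATE):
        P=proj(d,place(p,tab(q,S)))*1.4
        for i in range(8):
            for b in(1,2,4):
                if not i&b: cv2.line(im,tuple(P[i].astype(int).tolist()),tuple(P[i|b].astype(int).tolist()),c,1)
cv2.imwrite("pics/tabq.png",im)
E
```

```text
cam in disp frame fwd/y/z [ 0.06160652 -0.01912569  0.35735584]
```

View pics/tabq.png

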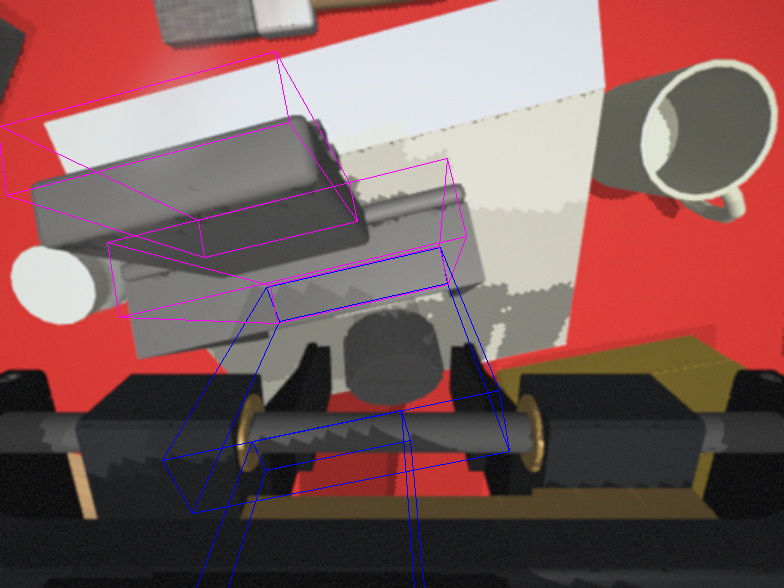

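The tab stands close to 2.4–2.5 rad, between the blue (2.0) and magenta (2.5) wires and near the magenta. Continuing the strokes.

```bash
L='from cap import *
s=loc();print(s["torque"])'
python3 -m pendant '[[0,0,0,0],[0,0,0,0],[0,0,0,0],[0,0,0,-0.12],[0,0,0,-0.12],[0,0,0,-0.12],[0,0,0,-0.12],[0,0,0,0]]' 0 30 >/dev/null; python3 -c "$L"
python3 -m pendant '[[0,0,0,0],[0,0,0,0],[-0.0005,0,-0.001,0.12],[0,0,0,0.12],[0,0,0,0.12],[0,0,0,0.12],[0,0,0,0]]' 0.55 30 >/dev/null
python3 -m pendant '[[0,0,0,0],[0,0,0,0],[0,0,0,0],[0,0,0,-0.12],[0,0,0,-0.12],[0,0,0,-0.12],[0,0,0,-0.12],[0,0,0,0]]' 0 30 >/dev/null; python3 -c "$L"
python3 -m pendant '[[0,0,0,0],[0,0,0,0],[-0.0005,0,-0.001,0.12],[0,0,0,0.12],[0,0,0,0.12],[0,0,0,0.12],[0,0,0,0]]' 0.55 30 >/dev/null
python3 -m pendant '[[0,0,0,0],[0,0,0,0],[0,0,0,0],[0,0,0,-0.12],[0,0,0,-0.12],[0,0,0,-0.12],[0,0,0,-0.12],[0,0,0,0]]' 0 30 >/dev/null; python3 -c "$L"
python3 -m pendant '[[0,0,0,0],[0,0,0,0],[-0.0005,0,-0.001,0.12],[0,0,0,0.12],[0,0,0,0.12],[0,0,0,0.12],[0,0,0,0]]' 0.55 30 >/dev/null; python3 -c "$L"
```

```text
fwd 21.0 y -2.8 z 206.9 mm, yaw off 14.2 deg, w 35.1 F [ 0.6 -5.4  3. ] grip 30.8 t 10.57
[-1.75627896 -0.52567266 -0.34717979]
fwd 21.5 y -2.8 z 207.8 mm, yaw off 14.2 deg, w 35.1 F [ 0.5 -5.3  3.5] grip 30.8 t 11.82
[-1.69855493 -0.57374346 -0.35086728]
fwd 21.9 y -2.9 z 208.8 mm, yaw off 14.2 deg, w 35.4 F [ 1.  -5.7  3.8] grip 30.9 t 13.07
[-1.63411807 -0.57482367 -0.37283418]
fwd 21.9 y -0.0 z 208.8 mm, yaw off -14.0 deg, w 47.9 F [-0.   0.  -0.1] grip 0.0 t 13.65
[ 0.04869361  0.14901539 -0.0126869 ]
```

```bash
L='from cap import *
s=loc();print(s["torque"])'
python3 -m pendant '[[0,0,0,0],[0,0,0,0],[0,0,0,0],[0,0,0,-0.12],[0,0,0,-0.12],[0,0,0,-0.12],[0,0,0,-0.12],[0,0,0,0]]' 0 30 >/dev/null; python3 -c "$L"
python3 -m pendant '[[0,0,0,0],[0,0,0,0],[-0.0005,0,-0.001,0.12],[0,0,0,0.12],[0,0,0,0.12],[0,0,0,0.12],[0,0,0,0]]' 0.55 30 >/dev/null
python3 -m pendant '[[0,0,0,0],[0,0,0,0],[0,0,0,0],[0,0,0,-0.12],[0,0,0,-0.12],[0,0,0,-0.12],[0,0,0,-0.12],[0,0,0,0]]' 0 30 >/dev/null; python3 -c "$L"
python3 -m pendant '[[0,0,0,0],[0,0,0,0],[-0.0005,0,-0.0005,0.12],[0,0,0,0.12],[0,0,0,0.12],[0,0,0,0.12],[0,0,0,0]]' 0.55 30 >/dev/null
python3 -m pendant '[[0,0,0,0],[0,0,0,0],[0,0,0,0],[0,0,0,-0.12],[0,0,0,-0.12],[0,0,0,-0.12],[0,0,0,-0.12],[0,0,0,0]]' 0 30 >/dev/null; python3 -c "$L"
```

```text
fwd 22.4 y -2.9 z 209.8 mm, yaw off 14.2 deg, w 35.3 F [ 1.  -5.2  3.1] grip 30.9 t 14.32
[-1.57266346 -0.54750994 -0.32604361]
fwd 22.8 y -2.9 z 210.8 mm, yaw off 14.2 deg, w 35.3 F [-0.2 -5.2  3.6] grip 30.9 t 15.57
[-1.66558666 -0.57696528 -0.43117128]
fwd 23.3 y -3.0 z 211.2 mm, yaw off 14.2 deg, w 35.1 F [ 1.8 -5.5  3.2] grip 30.9 t 16.82
[-1.5932844  -0.67156427 -0.3814165 ]
```

Torque is unchanged over the strokes, so I need to see how far the cap has turned. Releasing and backing off to look.

```bash

python3 -m pendant '[[0,0,0,0],[0,0,0,0],[0,0,0,0],[0,0,-0.02,0.12],[0,0,-0.03,0.12],[-0.025,0,-0.03,0],[-0.025,0,-0.025,0],[0,0,0,0]]' 0.6 30
python3 - <<'E'
from cap import *
loc(); d=r.camera("wrist"); o=r.outline_of("vent_cap","wrist"); print([(round(x["score"],2),np.round(x["bbox"],1)) for x in o])
im=cv2.cvtColor(d["img"],cv2.COLOR_RGB2BGR)
t=np.linspace(0,6.28,60)
c0=proj(d,place(p,neck([[0,0,.04]])))[0].astype(int); print(c0)
def crop(im,k): 
    x0,y0=c0-[35,40]; return cv2.resize(im[max(y0,0):y0+80,max(x0,0):x0+70],None,fx=k,fy=k,interpolation=cv2.INTER_CUBIC)
k=5; a=crop(im,k); b=a.copy(); off=np.maximum(c0-[35,40],0)
for ang,col in((.3,(255,0,0)),(3.5,(0,0,255))):
    C=neck(np.c_[.018*np.cos(t),.018*np.sin(t),np.full(60,.038+.0019*ang)])
    cv2.polylines(b,[((proj(d,place(p,C))-off+.5)*k).astype(np.int32)],True,col,1)
old=cv2.imread("pics/cap.png")[60:130,180:255]; out=np.hstack([a,b]) 
out=out[:400]; a2=cv2.resize(old,None,fx=2.4,fy=2.4,interpolation=cv2.INTER_CUBIC)
out=cv2.copyMakeBorder(out,0,a2.shape[0],0,0,cv2.BORDER_CONSTANT); out[-a2.shape[0]:,:a2.shape[1]]=a2
# gain contrast
cv2.imwrite("pics/ver.png",cv2.convertScaleAbs(out,alpha=1.6))
E
```

```text
time: 17.48
ee_pos: [0.5009, 0.1061, 0.3213]
eef_rot: [0.951, 0.31, 0.004, 0.0]
ft_force: [1.6, -0.9, 0.7]
width: 0.0521
grip_force: 0.0
fwd 74.2 y -1.7 z 321.3 mm, yaw off -0.1 deg, w 52.1 F [ 1.6 -0.9  0.7] grip 0.0 t 17.48
[(0.64, array([275.7, 141.2,  43.8,  48.4]))]
[276 144]
```

View pics/ver.png

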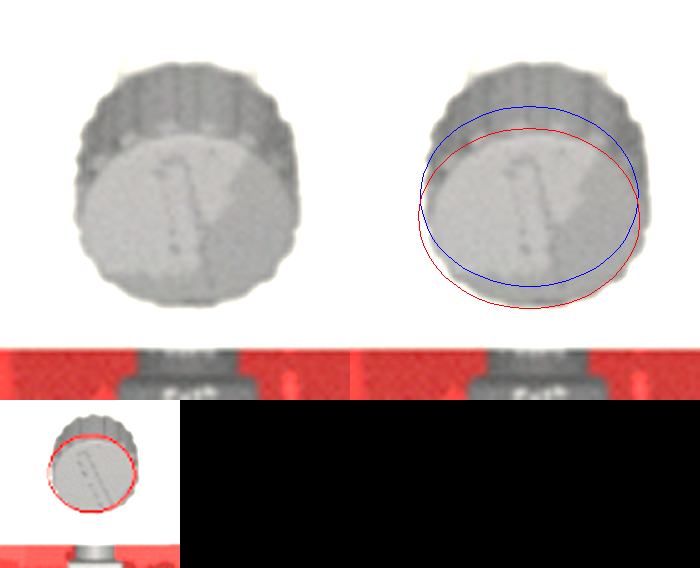

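The cap has risen to near the red (3.5 rad) ellipse, and the rib has turned about 160°, from 27° to 188°, so it is at about 3.2–3.3 rad. I'll do two more strokes for margin.

```bash
L='from cap import *
s=loc();print(s["torque"])'
python3 -m pendant '[[0.025,0,0.025,0],[0.025,-0.0015,0.025,0],[0,0,0.02,0.12],[0,0,0.02,0.12],[0,0,0.015,0],[0,0,0,0],[0,0,0,0]]' 0.6 30 >/dev/null; python3 -c "$L
rel(s,[capT(23.5,211.5)])"
```

```text
fwd 23.4 y 1.5 z 208.9 mm, yaw off -13.6 deg, w 52.3 F [-0.5  0.4  0.6] grip 0.0 t 18.17
[0.0440145  0.10791245 0.00671621]
[0.5407 0.1374 0.2115] shift mm [ 0.2  1.4 -2.6]
```

```bash
L='from cap import *
s=loc();print(s["torque"])'
python3 -m pendant '[[0,0.0015,-0.002,0],[0,0,0,0]]' 0.6 40 >/dev/null
python3 -m pendant '[[0,0,0,0],[0,0,0,0],[0,0,0,0],[0,0,0,0],[0,0,0,-0.12],[0,0,0,-0.12],[0,0,0,-0.12],[0,0,0,-0.12]]' 0 40 >/dev/null; python3 -c "$L"
python3 -m pendant '[[0,0,0,0],[0,0,0,0],[0,0,0,0.12],[0,0,0,0.12],[0,0,0,0.12],[0,0,0,0.12],[0,0,0,0]]' 0.55 40 >/dev/null
python3 -m pendant '[[0,0,0,0],[0,0,0,0],[0,0,0,0],[0,0,0,0],[0,0,0,-0.12],[0,0,0,-0.12],[0,0,0,-0.12],[0,0,0,-0.12]]' 0 40 >/dev/null; python3 -c "$L"
python3 -m pendant '[[0,0,0,0],[0,0,0,0],[0,0,0,0],[0,0,-0.02,0.12],[0,0,-0.03,0.12],[-0.025,0,-0.03,0],[-0.025,0,-0.025,0],[0,0,0,0]]' 0.6 30
python3 - <<'E'
from cap import *
loc(); d=r.camera("wrist")
im=cv2.cvtColor(d["img"],cv2.COLOR_RGB2BGR)
c0=proj(d,place(p,neck([[0,0,.04]])))[0].astype(int); off=np.maximum(c0-[35,40],0); k=6
a=cv2.resize(im[off[1]:off[1]+80,off[0]:off[0]+70],None,fx=k,fy=k,interpolation=cv2.INTER_CUBIC)
b=cv2.resize(im,(370,278)); b=cv2.copyMakeBorder(b,0,a.shape[0]-278,0,0,cv2.BORDER_CONSTANT)
for ang in(3.1,3.5):
    for sg in (-1,1):
        P=proj(d,place(p,neck(np.array([[sg*.016*np.cos(ang),sg*.016*np.sin(ang),.038+.0019*ang],[sg*.013*np.cos(ang),sg*.013*np.sin(ang),.038+.0019*ang]]))))
        P=((P-off+.5)*k).astype(int).tolist(); cv2.line(a,P[0],P[1],(255,0,0) if ang<3.3 else (0,0,255),1)
cv2.imwrite("pics/ver2.png",cv2.convertScaleAbs(np.hstack([a,b]),alpha=1.5))
E
```

```text
fwd 23.9 y -2.8 z 213.0 mm, yaw off 14.0 deg, w 34.6 F [-0.5 -0.5  2.9] grip 39.9 t 19.0
[ 0.28152236  0.33987165 -0.62180805]
fwd 24.3 y -2.8 z 212.4 mm, yaw off 14.0 deg, w 34.5 F [ 0.8 -9.8 -0.5] grip 39.8 t 20.25
[-2.3489047   0.14088176 -1.17246918]
time: 20.92
ee_pos: [0.5007, 0.1058, 0.3238]
eef_rot: [0.951, 0.309, 0.004, 0.0]
ft_force: [1.5, 0.0, -0.4]
width: 0.052
grip_force: 0.0
fwd 74.5 y -1.9 z 323.8 mm, yaw off -0.2 deg, w 52.0 F [ 1.5  0.  -0.4] grip 0.0 t 20.92
```

View pics/ver2.png

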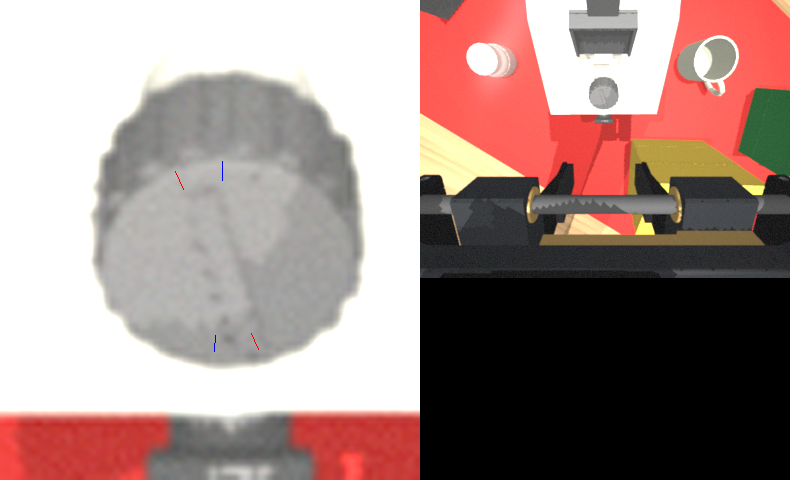

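The rib now lies along the red 3.5 rad marks, and the torque doubled on the last stroke, so the cap is at its stop. The tab stands open, the mug and jar look undisturbed, and the arm is clear. Handing in.

```bash
python3 -c "
from bench import r
print(r.close_job())"
```

```text
the job is handed in; nothing more can be done
None
```

I flipped the tab back to about 2.4–2.5 rad, unscrewed the vent cap to its stop at about 3.5 rad, and handed the job in at about 21 s with the arm clear; the mug and paint jar look undisturbed and I never went near the brush, but the hand-in gave no verdict.

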